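# Pull the charged battery pack and park it against the guard bar

### The arm

A 6-joint arm with a two-finger parallel gripper is mounted at the origin on the work surface. World frame = base frame: x ahead of the robot, y to its left, z up, the work surface at z = 0. Lengths are in m, angles in rad, forces in N, time in s.
With the tool pointing down it reaches from about 0.275 to 0.75 m from the base axis. Payload 10.2 kg.
Tool frame: the origin (TCP) lies at the very end of the fingers, on their centre line; the grasp point (between the pads) lies 19 mm behind it (r.pinch_z is the distance from the TCP to the grasp point, in m); z points along the fingers, y is the line along which they close (so a half turn about z gives the same grasp; the last joint's range is limited). The gripper opens to 88 mm and grips with 3 to 60 N. Pads are 18 mm wide; open, the fingers measure 123 mm over their backs; the gripper's body (75 mm by 187 mm) begins 45 mm behind the grasp point.
Start: joints at [1.076, 0.313, 1.498, -0, 1.331, -0.223], TCP at [0.141, 0.506, 0.202] pointing down, gripper open.
Joint ranges: [-2.94, 2.94], [-0.97, 2.17], [0.19, 2.56], [-1.23, 4.37], [0.02, 3.11], [-2.88, 2.88]. Speed limits (rad/s): [2.39, 2.39, 3.01, 3.14, 3.14, 3.14].

### API

Orientations are given as a 3x3 rotation matrix whose columns are the frame's x, y, z axes.
In Python, from bench import r, cams gives the robot as it stands.
- The arm moves only by the tool servo_tool, never from a script. Its argument "commands" is a list of rows, each a list of 3 entries, a list of its own where there are three numbers: the turn, a rotation vector about the tool's x, y, z each as a share of pi rad, from -1 to 1, then the shift along the tool's x, y, z each as a share of 10 cm, from -1 to 1, then the closure, from -1 (fully open) to 1 (shut). A call has 1 to 12 rows; each row is the pose to reach, as a shift and turn from the pose commanded when the call began, along the tool's axes at that moment, turning the shorter way round; what a row does not reach only later rows make up. A row lasts 1/8 s, in which the tool goes at most 62.5 mm and 10.7 degrees, less where a joint would pass 70% of its speed; a pose out of reach is approached as far as the arm can. A call with a number of a shift or a turn outside -1 to 1 is refused whole. A call with a gripper value outside its range is refused whole. The fingers move at their own pace and stop on an object; "newtons" is the grip in N (left out, the last holds). Time passes only in rows, so rows that repeat a pose let the fingers close. It gives the time, the measured TCP pose, the force, the opening and the grip force at its end, in the units of the state.
- r.state(): the state, without advancing time (a new reading comes with each control period).
- cams.get_image(name): name is "side" or "top"; returns the picture (400x640x3 uint8, red, green, blue); there is no depth.
- cams.camera_info(name): a dict with "fovy" (degrees; the focal length in pixels is half the picture's height over the tangent of half this angle, whatever the lens; pixels are square), "cx", "cy" (the principal point, pixels), "xyz" and "attitude" of the camera in the world. Camera axes: x right, y up, looking along -z (the intrinsics and any distortion apply to the point x, -y, -z); pixel columns grow to the right and rows downward; lengths in m; the calibration is good to about 2 mm. A picture is of the moment at which its call begins. camera_info takes no time and is no camera call.
- r.close_job(): hands the job in; it is judged then, once.
The state is a dict: "time": time; "qpos": joint angles; "qvel": joint speeds; "joint_torque": joint torques, N m; "tcp_pos": TCP position; "tcp_rot": TCP orientation; "wrist_force": force on the tool from outside, world axes, zero at the start; "moment": the same for the moment, N m; "finger_gap": finger opening in m; "grasp_force": force on a finger pad.
Only numpy, scipy, OpenCV 4.12 (cv2) and the standard library are available. Lean on these libraries where they do the work, as an engineer would, in place of code of your own. Each camera call takes 0.05 s, during which the arm holds its last target. There are 200 camera calls.

### The job

The battery pack with the finger well in its top is charged: pull it out of its bay in the bench charger, against the sprung catch, and leave the other pack in its bay. Slide the pulled pack along the bench without lifting it, turn it so that its contact nose faces the sliding guard bar, and park it with the end of the nose square and touching the bar's front face, within the bar's length. Ease it up to the bar: do not shove the bar along its rods, do not move the charger's other pack, and leave the cans and printing tools where they stand.

Things in the scene. Friction and masses are not known exactly. Their poses are not given: they have to be found in the camera images.
- pack: The pack to pull: black battery pack, 150 mm long (own x), 78 wide, 54 high. Origin: centre of underside. +x end (x 55 to 75 mm): nose 60 wide, z 10 to 44, brass contacts. Open-topped finger well x -63 to -23 mm, 52 wide, floor at z 16; the 12 mm front wall beyond it (x -75 to -63, 54 high) can be hooked from inside with shut fingertips, or pinched. About 0.45 kg, varies.
- pack_well (a point): Centre of the mouth of the pack's finger well: x = -43 mm, y = 0, z = 54 mm in the pack's frame; same axes as the pack.
- pack_nose (a point): Centre of the end face of the pack's contact nose: x = 75 mm, y = 0, z = 27 mm in the pack's frame; same axes as the pack.
- spare: The other pack, to be left in its bay: black, flat-topped with no well, 120 mm long (own x from -45 to 75 mm), otherwise of the same section; same axes and origin placing as the pack.
- charger: Fixed grey charger, 110 mm deep (own x), 237 wide, 68 high; origin: centre of underside. Bay mouths at x -55 mm face its own -x. Bays at y -56 and +56 mm, 81 wide, roof at z 58 to 68. A pack at home lies nose inward, origin at x -42 mm, axes along the charger's; either pack in either bay. Sprung rollers hold it: 10 to 20 N along -x frees it; clear after 90 mm.
- guard_bar (a joint): How far the guard bar has been slid along its rods, m; grows away from the bar's front face. It stays where it is left, and gives way at about 9 N.
- bar_face (a point): Centre of the rubber-faced front of the guard bar, 27 mm above the bench; own x points into the bar (the face looks to -x), own y along the bar. The bar is an aluminium upright 150 mm long, 16 mm thick, from 3 to 49 mm above the bench, on two rods behind it.
- ink_can: Bystander: open dark steel ink can, 84 mm across, 70 mm high, origin under its centre.
- ink_tin: Bystander: closed ink tin, 86 mm across, 62 mm high, origin under its centre.
- muller: Bystander: glass ink muller standing on its 76 mm foot, 105 mm high, origin under its centre.
- brayer: Bystander: ink roller lying flat, rubber roll 110 mm long and 40 mm across, wooden handle, about 170 mm long over all.
- knife: Bystander: ink knife lying flat, 200 mm long, wooden handle.
Things that resemble listed ones, but are neither listed nor needed, are in the scene too. What is shaped like the part that bears guard_bar but blue is not meant.

How it is judged:
By the outcome, as a careful person would: the job done as asked, in the order asked, and still so for the second after the job is handed in, with the robot touching nothing.
It also fails if it takes over 72 s, if anything falls off the work surface, if the arm or the gripper's body presses on something with over 40 N, if the wrist force passes 120 N, or if a joint passes its speed limit or range.

## Working session

There is one attempt and no reset: what is moved stays moved. The work goes in short steps, Python scripts to look and compute and a tool call to move; the robot and the scene stay as the last step left them, time stands still between calls to the robot, and variables do not carry over. Pictures are saved under pics/ and viewed, at most 10 in all, crops included, and the job is handed in when it is done.

Besides the shell and the picture viewer there is one more tool, called after ">>>" as name(argument=value, ...), one argument or row to a line, values as JSON. servo_tool: Moves the arm, as the interface text tells. Its arguments: {"type":"object","properties":{"commands":{"type":"array","items":{"type":"array"}},"newtons":{"type":"number"}},"required":["commands"]}

```bash
ls; mkdir -p pics
python3 - <<'E'
from bench import r,cams
import cv2
for n in("side","top"):
    print(n,cams.camera_info(n)); cv2.imwrite(f"pics/{n}0.png",cams.get_image(n)[:,:,::-1])
print(r.state())
E
```

```text
pics
side {'fovy': 48.609564786202895, 'cx': 320.37731430937197, 'cy': 201.81177933748646, 'xyz': array([-0.33365823, -0.82861872,  0.85756659]), 'attitude': array([[ 0.70660739,  0.40237053, -0.58206869],
       [-0.70755858,  0.41128093, -0.57463802],
       [ 0.00817635,  0.81789116,  0.57531486]])}
top {'fovy': 46.76433736366252, 'cx': 319.88881771776647, 'cy': 199.1923570287078, 'xyz': array([ 0.31550056, -0.02969954,  1.41212629]), 'attitude': array([[-0.01134758,  0.99383664, -0.11027227],
       [-0.99988596, -0.0123768 , -0.00865345],
       [-0.00996494,  0.1101615 ,  0.99386375]])}
{'time': 0.1, 'qpos': array([ 1.07562459e+00,  3.13362734e-01,  1.49834748e+00, -2.23367429e-05,
        1.33103995e+00, -2.23403817e-01]), 'qvel': array([-0.00026766, -0.000883  , -0.00186221,  0.00096113,  0.00160908,
        0.00054808]), 'joint_torque': array([ 2.10791288e-03, -4.02810073e+01, -2.52644241e+01,  6.94903499e-02,
        3.42162664e-02, -9.38537346e-05]), 'tcp_pos': array([0.14081669, 0.5054826 , 0.20183949]), 'tcp_rot': array([[-9.63299196e-01,  2.68429463e-01, -5.30938364e-04],
       [ 2.68429885e-01,  9.63298676e-01, -1.02879078e-03],
       [ 2.35294467e-04, -1.13355305e-03, -9.99999330e-01]]), 'wrist_force': array([ 0.26024015, -0.25119861,  1.47723233]), 'moment': array([ 0.00657976, -0.00655938,  0.03733624]), 'grasp_force': 0.0, 'finger_gap': 0.08822517497158137}
```

View pics/top0.png

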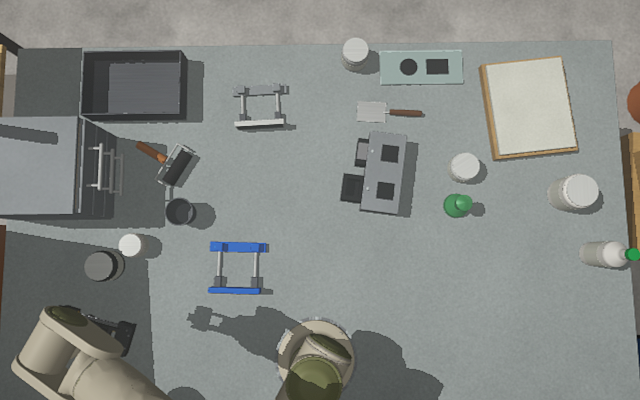

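View pics/side0.png

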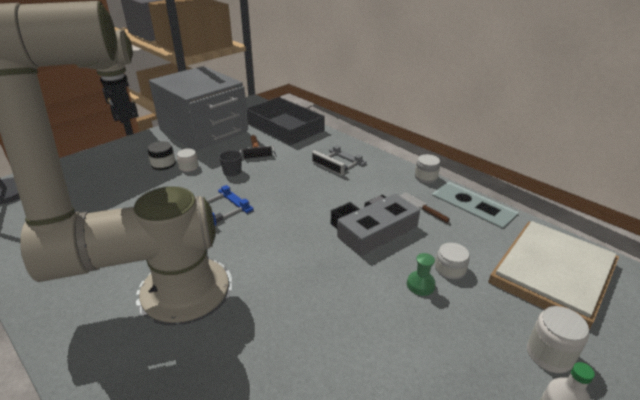

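The top view shows the charger at (383,172) with its mouths facing left. Candidates for the pack are the lower bay (352,188), which sticks out further, and the upper bay (361,152). Candidates for the bar are the aluminium one (260,124) and the blue decoy (235,290). I choose the lower pack and the aluminium bar, and will check both in a close crop.

```bash
cat > h.py <<'E'
import numpy as np
from bench import r,cams
def ray(n,u,v):
    c=cams.camera_info(n); f=200/np.tan(np.radians(c["fovy"]/2))
    d=np.array([(u-c["cx"])/f,-(v-c["cy"])/f,-1.]); return np.array(c["xyz"]),np.array(c["attitude"])@d
def pt(n,u,v,z):
    o,d=ray(n,u,v); return o+d*(z-o[2])/d[2]
def px(n,p):
    c=cams.camera_info(n); f=200/np.tan(np.radians(c["fovy"]/2))
    q=np.array(c["attitude"]).T@(np.array(p)-c["xyz"]); return np.array([c["cx"]-f*q[0]/q[2],c["cy"]+f*q[1]/q[2]])
E
python3 - <<'E'
import cv2
a=cv2.imread("pics/top0.png")[75:225,220:420]
cv2.imwrite("pics/crop1.png",cv2.resize(a,None,fx=4,fy=4,interpolation=cv2.INTER_CUBIC))
E
```

```text
(no output)
```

View pics/crop1.png

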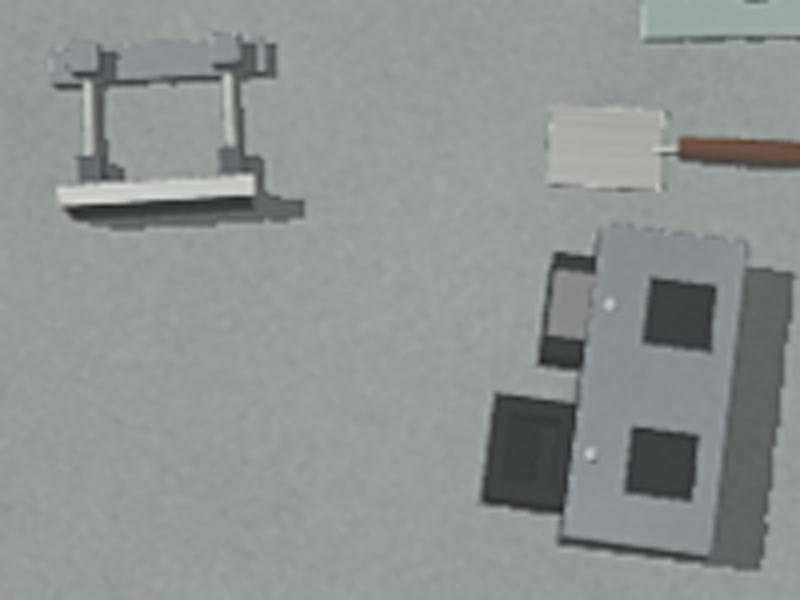

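The crop confirms it. The lower pack has a well, with its mouth at crop (528,450), about (352,188) in the full picture. The other pack is flat-topped with a label. The bar's white top is at crop (157,190), with its dark rubber face looking down the image. Next I measure them.

```bash
cat > m.py <<'E'
from h import *
import cv2
def mask_pts(a,roi,f):
    x0,y0,x1,y1=roi; s=a[y0:y1,x0:x1].astype(int); m=f(s).astype(np.uint8)
    n,l,st,_=cv2.connectedComponentsWithStats(m); k=1+np.argmax(st[1:,4])
    v,u=np.where(l==k); return u+x0,v+y0
def rect(u,v,z,n="top"):
    P=np.array([pt(n,a+da,b+db,z)[:2] for a,b in zip(u,v) for da in(-.5,.5) for db in(-.5,.5)])*1000
    c,s,an=cv2.minAreaRect(P.astype(np.float32)); return np.round(c,1),np.round(s,1),round(an,2)
E
python3 - <<'E'
from m import *
a=cams.get_image("top"); 
g=lambda s:s.mean(2)
print(a[124,255],a[127,260],a[128,260],a[170,375],a[188,345],a[188,352],a[140,320])
u,v=mask_pts(a,(225,112,295,135),lambda s:g(s)>175); print("bartop",len(u),rect(u,v,.049))
u,v=mask_pts(a,(225,112,295,135),lambda s:g(s)>190); print("bartop",len(u),rect(u,v,.049))
for y in range(118,132): print(y,a[y,234:292:4].mean(1).astype(int))
u,v=mask_pts(a,(335,165,364,205),lambda s:g(s)<80); print("pack",len(u),rect(u,v,.054))
c=[pt("top",220+x/4,75+y/4,.068)[:2]*1000 for x,y in((600,225),(747,242),(710,557),(560,543))]
c=np.array(c);print("chg",c.round(1),c.mean(0))
c=np.array([pt("top",220+x/4,75+y/4,.054)[:2]*1000 for x,y in((497,395),(482,503),(576,403),(562,512))]);print(c.round(1))
c=np.array([pt("top",220+x/4,75+y/4,.049)[:2]*1000 for x,y in((58,190),(255,176),(256,193),(64,206))]);print("bar",c.round(1))
print("can",pt("top",180,211,.07),"brayer",pt("top",191,152,.03),pt("top",165,185,.03))
E
```

```text
[201 203 197] [56 58 58] [71 74 73] [138 141 144] [66 67 67] [59 61 60] [153 160 157]
bartop 224 (array([703.3, 166.6]), array([ 17.5, 149. ]), 2.64)
bartop 197 (array([703.5, 166.5]), array([ 16.7, 148.8]), 2.85)
118 [150 156 104  75  89 152 152 148 148 146 135 126 146 141 154]
119 [149 155  97  67  78 141 163 167 167 157 166 181 210 143 154]
120 [146 148 140 144 141 153 191 201 199 200 197 197 204 145 152]
121 [162 167 198 210 207 200 197 195 196 196 197 195 202 147 153]
122 [190 202 200 198 197 197 197 197 197 199 202 200 204 133 156]
123 [183 198 198 199 200 203 205 203 200 192 194 188 187  92 152]
124 [177 204 207 205 203 196 198 190 180 127  85  59  63  98 129]
125 [167 202 201 191 178 123  76  54  55  53  54  55  62 100  93]
126 [161 116  67  52  51  51  54  55  55  57  59  59  57  99  99]
127 [152  44  53  54  56  57  57  56  60  63  69  75  77 100  99]
128 [151  49  55  56  59  63  68  75  78  86  93 102 101  98  99]
129 [154  83  64  73  77  85  93 104 101 105  98  94  96 116  95]
130 [153 139 100  99 101 101  96  95  95  96 111 120 119 151 119]
131 [152 157 140 124  94  93 121 121 120 117 148 161 158 158 159]Traceback (most recent call last):
  File "<stdin>", line 8, in <module>
  File "m.py", line 8, in rect
    P=np.array([pt(n,a+da,b+db,z)[:2] for a,b in zip(u,v) for da in(-.5,.5) for db in(-.5,.5)])*1000
                ~~^^^^^^^^^^^^^^^
  File "h.py", line 7, in pt
    o,d=ray(n,u,v); return o+d*(z-o[2])/d[2]
        ~~~^^^^^^^
  File "h.py", line 4, in ray
    c=cams.camera_info(n); f=200/np.tan(np.radians(c["fovy"]/2))
ValueError: time passes only in moves, steps and waits
```

```bash
sed -i 's/^def ray/C={n:cams.camera_info(n) for n in ("side","top")}\ndef ray/; s/c=cams.camera_info(n)/c=C[n]/' h.py
cat >> m.py <<'E'
def edge(a,us,vlo,vhi,th,z,down=True,n="top",axis=0):
    "subpixel threshold crossing bright->dark scanning down columns; fitted line"
    P=[]
    for u in us:
        s=a[vlo:vhi,u].mean(1) if axis==0 else a[u,vlo:vhi].mean(1)
        for k in range(len(s)-1):
            if (s[k]-th)*(s[k+1]-th)<0 and ((s[k]>th)==down):
                w=vlo+k+(s[k]-th)/(s[k]-s[k+1]); P.append(pt(n,u,w,z)[:2]*1000 if axis==0 else pt(n,w,u,z)[:2]*1000); break
    P=np.array(P); l=cv2.fitLine(P.astype(np.float32),cv2.DIST_HUBER,0,.01,.01).ravel(); return l.round(4),len(P)
E
python3 - <<'E'
from m import *
a=cams.get_image("top"); g=lambda s:s.mean(2)
print("bar front edge",edge(a,range(240,280),121,130,128,.049))
u,v=mask_pts(a,(335,165,364,205),lambda s:g(s)<80); print("pack",len(u),rect(u,v,.054))
print("pack mouth-side edge", edge(a,range(176,200),335,350,110,.054,True,"top",1))
print("charger left edge",edge(a,list(range(140,168))+list(range(176,206)),358,376,105,.068,False,"top",1))
c=[pt("top",220+x/4-.4,75+y/4-.4,.068)[:2]*1000 for x,y in((600,225),(747,242),(710,557),(560,543))]
c=np.array(c);print("chg",c.round(1),c.mean(0))
c=np.array([pt("top",220+x/4-.4,75+y/4-.4,.054)[:2]*1000 for x,y in((497,395),(482,503),(576,403),(562,512))]);print(c.round(1))
c=np.array([pt("top",220+x/4-.4,75+y/4-.4,.049)[:2]*1000 for x,y in((58,190),(255,176),(256,193),(64,206))]);print("bar",c.round(1))
print("can",pt("top",180,211,.07),"brayer",pt("top",191,152,.03),pt("top",165,185,.03))
# bar top in side view
b=cams.get_image("side")
for p in((.69,.166,.049),(.69,.24,.049),(.69,.09,.049)): print("side px",px("side",p))
E
```

```text
bar front edge (array([ 4.650000e-02, -9.989000e-01,  6.958175e+02,  1.630589e+02],
      dtype=float32), 39)
pack 560 (array([ 498.4, -113.2]), array([63.6, 85.8]), 81.72)
pack mouth-side edge (array([ 9.891000e-01, -1.474000e-01,  5.002695e+02, -8.134970e+01],
      dtype=float32), 24)
charger left edge (array([ 9.891000e-01, -1.470000e-01,  5.379530e+02, -1.494438e+02],
      dtype=float32), 42)
chg [[ 666.9 -167.9]
 [ 652.5 -276.4]
 [ 418.9 -242.1]
 [ 430.5 -133.3]] [ 542.23233861 -204.9286365 ]
[[ 542.5  -89.9]
 [ 462.   -77.5]
 [ 535.8 -148.4]
 [ 454.6 -136.3]]
bar [[704.7 239.1]
 [713.5  89.9]
 [700.3  89.2]
 [692.3 234.5]]
can [0.43481348 0.39084079 0.07      ] brayer [0.61852643 0.37371359 0.03      ] [0.51790855 0.45065612 0.03      ]
side px [323.89349743 158.50808099]
side px [309.96171391 151.56116237]
side px [338.97802619 166.02980235]
```

```bash
cat >> h.py <<'E'
def plan(goal,yaw,n,p=None,th=None):
    "goal mm xyz, yaw of tool y in deg; print turn-z share and shift shares for n calls"
    s=r.state(); R=s["tcp_rot"]
    p=s["tcp_pos"]*1000 if p is None else np.array(p,float); th=np.degrees(np.arctan2(R[1,1],R[0,1])) if th is None else th
    st=(np.array(goal,float)-p)/n; dy=((yaw-th+180)%360-180)/n
    print("from",p.round(1),round(th,2))
    for i in range(n):
        t=np.radians(th+i*dy); x=np.array([-np.sin(t),np.cos(t)]); y=np.array([np.cos(t),np.sin(t)])
        print("turnz %.4f shift %.4f %.4f %.4f"%(-dy/180,st[:2]@x/100,st[:2]@y/100,-st[2]/100))
E
python3 -c "
from h import *
plan((503,-87,120),-98.5,7)"
```

```text
from [140.9 505.6 202.1] 74.43
turnz 0.1372 shift -0.7255 -0.6767 0.1173
turnz 0.1372 shift -0.9419 -0.3115 0.1173
turnz 0.1372 shift -0.9859 0.1107 0.1173
turnz 0.1372 shift -0.8495 0.5126 0.1173
turnz 0.1372 shift -0.5575 0.8207 0.1173
turnz 0.1372 shift -0.1635 0.9786 0.1173
turnz 0.1372 shift 0.2605 0.9573 0.1173
```

>>> servo_tool(
  commands=[
    [[0, 0, 0.137], [-0.726, -0.677, 0], -1],
    [[0, 0, 0.137], [-0.726, -0.677, 0], -1],
    [[0, 0, 0.137], [-0.726, -0.677, 0], -1],
    [[0, 0, 0.137], [-0.726, -0.677, 0], -1],
  ],
)

```text
time: 0.75
tcp_pos: [0.1929, 0.4209, 0.2024]
tcp_rot: [[-0.763, 0.646, 0.0], [0.646, 0.763, 0.0], [0.0, 0.0, -1.0]]
wrist_force: [0.2, 0.9, 0.2]
finger_gap: 0.0883
grasp_force: 0.0
```

>>> servo_tool(
  commands=[
    [[0, 0, 0.137], [-0.942, -0.312, 0], -1],
    [[0, 0, 0.137], [-0.942, -0.312, 0], -1],
    [[0, 0, 0.137], [-0.942, -0.312, 0], -1],
    [[0, 0, 0.137], [-0.942, -0.312, 0], -1],
  ],
)

```text
time: 1.25
tcp_pos: [0.2445, 0.3365, 0.2023]
tcp_rot: [[-0.426, 0.905, -0.0], [0.905, 0.426, 0.0], [0.0, -0.0, -1.0]]
wrist_force: [0.3, -0.3, -0.2]
finger_gap: 0.088
grasp_force: 0.0
```

>>> servo_tool(
  commands=[
    [[0, 0, 0.137], [-0.986, 0.111, 0], -1],
    [[0, 0, 0.137], [-0.986, 0.111, 0], -1],
    [[0, 0, 0.137], [-0.986, 0.111, 0], -1],
    [[0, 0, 0.137], [-0.986, 0.111, 0], -1],
  ],
)

```text
time: 1.75
tcp_pos: [0.2963, 0.2521, 0.2023]
tcp_rot: [[-0.011, 1.0, -0.0], [1.0, 0.011, 0.0], [0.0, -0.0, -1.0]]
wrist_force: [-0.2, 0.5, -0.5]
finger_gap: 0.0878
grasp_force: 0.0
```

>>> servo_tool(
  commands=[
    [[0, 0, 0.137], [-0.85, 0.513, 0], -1],
    [[0, 0, 0.137], [-0.85, 0.513, 0], -1],
    [[0, 0, 0.137], [-0.85, 0.513, 0], -1],
    [[0, 0, 0.137], [-0.85, 0.513, 0], -1],
  ],
)

```text
time: 2.25
tcp_pos: [0.3482, 0.1676, 0.2022]
tcp_rot: [[0.407, 0.913, -0.0], [0.913, -0.407, 0.0], [-0.0, -0.0, -1.0]]
wrist_force: [0.5, -0.1, 0.8]
finger_gap: 0.0879
grasp_force: 0.0
```

>>> servo_tool(
  commands=[
    [[0, 0, 0.137], [-0.558, 0.821, 0], 0],
    [[0, 0, 0.137], [-0.558, 0.821, 0], 0.36],
    [[0, 0, 0.137], [-0.558, 0.821, 0], 0.36],
    [[0, 0, 0.137], [-0.558, 0.821, 0], 0.36],
  ],
)

```text
time: 2.75
tcp_pos: [0.4002, 0.0832, 0.2022]
tcp_rot: [[0.751, 0.661, -0.0], [0.661, -0.751, 0.0], [-0.0, -0.0, -1.0]]
wrist_force: [0.4, -0.5, -0.4]
finger_gap: 0.05
grasp_force: 0.0
```

>>> servo_tool(
  commands=[
    [[0, 0, 0.137], [-0.164, 0.979, 0], 0.36],
    [[0, 0, 0.137], [-0.164, 0.979, 0], 0.36],
    [[0, 0, 0.137], [-0.164, 0.979, 0], 0.36],
    [[0, 0, 0.137], [-0.164, 0.979, 0], 0.36],
    [[0, 0, 0.137], [-0.164, 0.979, 0], 0.36],
    [[0, 0, 0.137], [-0.164, 0.979, 0], 0.36],
  ],
)

```text
time: 3.5
tcp_pos: [0.4523, -0.0014, 0.2024]
tcp_rot: [[0.958, 0.286, 0.0], [0.286, -0.958, -0.0], [0.0, 0.0, -1.0]]
wrist_force: [-0.4, 0.4, -0.4]
finger_gap: 0.0283
grasp_force: 0.0
```

>>> servo_tool(
  commands=[
    [[0, 0, 0.137], [0.26, 0.957, 0], 0.36],
    [[0, 0, 0.137], [0.26, 0.957, 0.5], 0.36],
    [[0, 0, 0.137], [0.26, 0.957, 1.0], 0.36],
    [[0, 0, 0.137], [0.26, 0.957, 1.0], 0.36],
    [[0, 0, 0.137], [0.26, 0.957, 1.0], 0.36],
  ],
)

```text
time: 4.12
tcp_pos: [0.5054, -0.0862, 0.1044]
tcp_rot: [[0.99, -0.14, 0.003], [-0.14, -0.99, -0.001], [0.003, 0.001, -1.0]]
wrist_force: [-0.1, -0.4, 0.2]
finger_gap: 0.0278
grasp_force: 0.0
```

```bash
python3 -c "
from h import *
import cv2
plan((503,-87,60),-98.5,1)
for n,(u,v) in (('top',(350,185)),('side',(347,200))):
    a=cams.get_image(n); cv2.imwrite('pics/c_%s.png'%n,a[v-50:v+50,u-50:u+50,::-1])
x=np.hstack([cv2.imread('pics/c_side.png'),cv2.imread('pics/c_top.png')])
cv2.imwrite('pics/c2.png',cv2.resize(x,None,fx=4,fy=4,interpolation=cv2.INTER_CUBIC))"
```

```text
from [505.4 -86.2 104.4] -98.06
turnz 0.0024 shift -0.0223 0.0108 0.4440
```

View pics/c2.png

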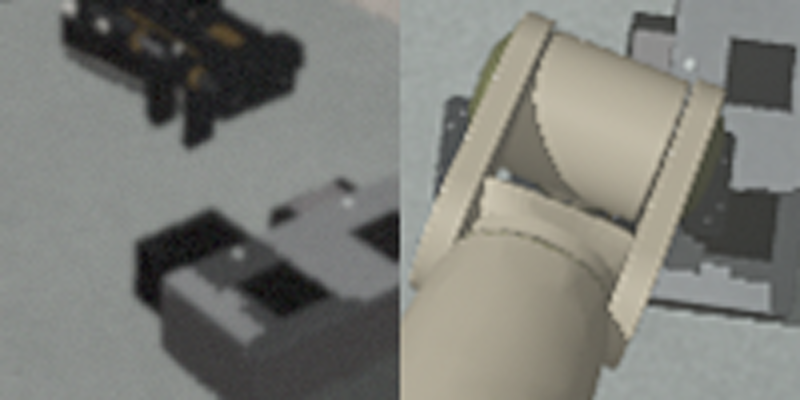

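The left (side) crop shows the fingers at about (185,115), straight above the pack's front wall at about (180,240). The top view is blocked by the arm. I descend in two stages.

>>> servo_tool(
  commands=[
    [[0, 0, 0], [0, 0, 0.2], 0.36],
    [[0, 0, 0], [0, 0, 0.42], 0.36],
    [[0, 0, 0], [0, 0, 0.42], 0.36],
    [[0, 0, 0], [0, 0, 0.42], 0.36],
  ],
)

```text
time: 4.72
tcp_pos: [0.5052, -0.0865, 0.0619]
tcp_rot: [[0.99, -0.142, 0.002], [-0.142, -0.99, -0.001], [0.002, 0.001, -1.0]]
wrist_force: [-0.2, 0.4, 0.7]
finger_gap: 0.0282
grasp_force: 0.0
```

>>> servo_tool(
  commands=[
    [[0, 0, 0], [0, 0, 0.1], 0.36],
    [[0, 0, 0], [0, 0, 0.15], 0.36],
    [[0, 0, 0], [0, 0, 0.2], 0.36],
    [[0, 0, 0], [0, 0, 0.2], 0.36],
  ],
)

```text
time: 5.22
tcp_pos: [0.5042, -0.0862, 0.0399]
tcp_rot: [[0.99, -0.143, -0.001], [-0.143, -0.99, 0.0], [-0.001, -0.0, -1.0]]
wrist_force: [-0.0, 0.4, -0.3]
finger_gap: 0.028
grasp_force: 0.0
```

>>> servo_tool(
  commands=[
    [[0, 0, 0], [0, 0, 0.08], 0.36],
    [[0, 0, 0], [0, 0, 0.16], 0.36],
    [[0, 0, 0], [0, 0, 0.16], 0.36],
    [[0, 0, 0], [0, 0, 0.16], 0.6],
    [[0, 0, 0], [0, 0, 0.16], 0.8],
    [[0, 0, 0], [0, 0, 0.16], 1],
    [[0, 0, 0], [0, 0, 0.16], 1],
    [[0, 0, 0], [0, 0, 0.16], 1],
  ],
  newtons=50,
)

```text
time: 6.22
tcp_pos: [0.5044, -0.0863, 0.0244]
tcp_rot: [[0.99, -0.142, 0.0], [-0.142, -0.99, -0.0], [0.0, 0.0, -1.0]]
wrist_force: [0.3, -0.3, -0.3]
finger_gap: 0.0007
grasp_force: 0.0
```

Nothing was gripped: the fingers shut on air at 0.7 mm. I look from the side before going on.

```bash
python3 -c "
from h import *
import cv2
a=cams.get_image('side');b=cams.get_image('top')
x=np.hstack([a[140:260,285:405,::-1],b[125:245,300:420,::-1]])
cv2.imwrite('pics/c3.png',cv2.resize(x,(800,400),interpolation=cv2.INTER_CUBIC))
print(px('side',(.5044,-.0863,.0244)),px('side',(.503,-.087,.054)),px('side',(.504,-.081,.054)),px('side',(.5427,-.087,.054)),px('side',(.465,-.075,.054)))
print(r.state()['finger_gap'])"
```

```text
[339.48433279 214.1812634 ] [339.65668516 206.82473093] [338.46433386 205.88872264] [348.22082555 201.68374524] [328.36621365 210.25201853]
0.0007874128752373391
```

View pics/c3.png

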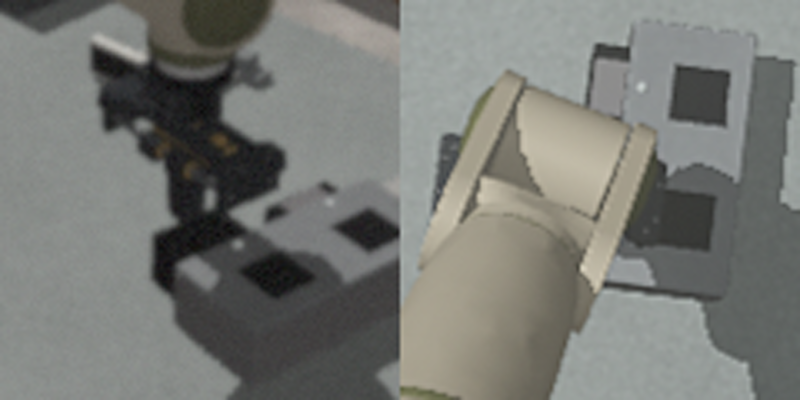

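The side crop shows the shut fingers going down beyond the pack's front wall, at crop (185,215), so the pack lies nearer the charger than I computed. I check the top estimates against side rays.

```bash
python3 -c "
from h import *
s=lambda x,y:(285+x/3.333-.4,140+y/3.333-.4)
for nm,p,z in (('front-left top',(155,232),.054),('front-left bottom',(157,288),0),('chg near corner top (mouth)',(175,262),.068),('chg dot lower',(237,244),.068),('chg dot upper',(329,202),.068),('chg right near top?',(255,335),.068)):
    print(nm,(pt('side',*s(*p),z)*1000).round(0))
t=lambda x,y:(220+x/4-.4,75+y/4-.4)
for nm,p,z in (('dot lower',(590,454),.068),('dot upper',(610,304),.068),('FL top',(482,503),.054),('FR top',(497,395),.054),('chg corner',(560,543),.068)): print('T',nm,(pt('top',*t(*p),z)*1000).round(0))
# blue decoy & a robot check
a0=cams.get_image('side');
"
```

```text
front-left top [475. -77.  54.]
front-left bottom [466. -90.   0.]
chg near corner top (mouth) [ 441. -134.   68.]
chg dot lower [ 500. -154.   68.]
chg dot upper [ 612. -171.   68.]
chg right near top? [ 415. -249.   68.]
T dot lower [ 496. -157.   68.]
T dot upper [ 607. -174.   68.]
T FL top [462. -77.  54.]
T FR top [543. -90.  54.]
T chg corner [ 430. -133.   68.]
```

```bash
python3 -c "
from h import *
import cv2
a=np.mean([cams.get_image('side').astype(float) for _ in range(4)],0)[:,:,::-1]
b=cv2.imread('pics/side0.png').astype(float)
f=lambda a:np.clip(255*(a[185:230,322:367]/200)**.5,0,255).astype(np.uint8)
x=np.hstack([f(a),f(b)])
cv2.imwrite('pics/c4.png',cv2.resize(x,(800,400),interpolation=cv2.INTER_CUBIC))"
```

```text
(no output)
```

View pics/c4.png

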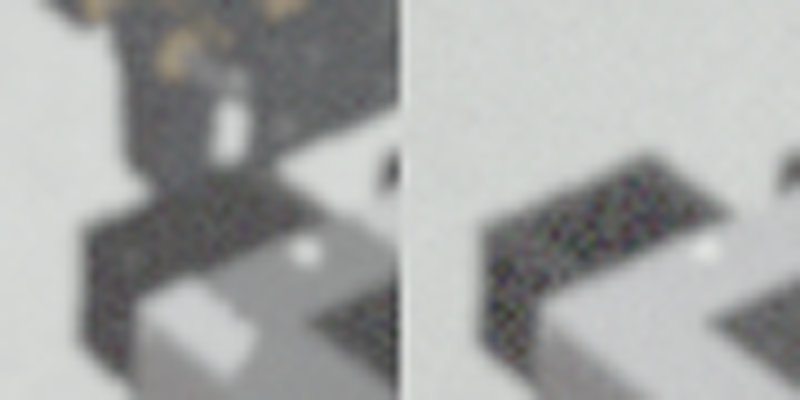

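```bash
python3 -c "
from h import *
print('pred tip mid',px('side',(.5054,-.0862,.1044)),'tips',px('side',(.5074,-.0723,.1044)),px('side',(.5034,-.1,.1044)),'seen (337.5,180.5),(345.8,186)')
print(px('side',(.5044,-.0863,.08)),px('side',(.5044,-.0863,.06)))
print('start tcp top',px('top',(.1408,.5055,.2018)))
print(r.state()['time'], r.state()['tcp_pos'],r.state()['wrist_force'])
p=np.array([.504,-.0863]);n=np.array([.147,.989])
for d in (-32,-14,14,32): print(d,px('side',(*(p+n*d/1000),.0244)),px('side',(*(p+n*d/1000),.06)))
"
```

```text
pred tip mid [340.55117651 192.96121215] tips [337.66768305 190.89333385] [343.44969196 195.04404305] seen (337.5,180.5),(345.8,186)
[340.08101214 199.68271432] [339.8631781  204.97580441]
start tcp top [117.03712073 321.26232448]
6.575 [ 0.50443365 -0.08633994  0.0243278 ] [-0.01564956 -0.69583914 -0.32200884]
-32 [345.84024847 219.2342374 ] [346.32130179 209.96127502]
-14 [342.19235028 216.40327619] [342.61447037 207.1678256 ]
14 [336.63952858 212.09399396] [336.97377301 202.91702456]
32 [333.14577005 209.38265325] [333.42585738 200.24333327]
```

```bash
python3 -c "
from h import *
import cv2
print('start tcp side',px('side',(.1408,.5055,.2018)),px('side',(.1408,.5055,.2368)), px('side',(.1408+.268*.044,.5055+.963*.044,.2018)),px('side',(.1408-.268*.044,.5055-.963*.044,.2018)))
a=cv2.imread('pics/side0.png')[60:150,80:170]
b=cv2.imread('pics/c_side.png')
f=lambda a:cv2.resize(np.clip(255*(a/200.)**.5,0,255).astype(np.uint8),(400,400),interpolation=cv2.INTER_CUBIC)
cv2.imwrite('pics/c5.png',np.hstack([f(a),f(b)]))"
```

```text
start tcp side [128.87771568 138.42489731] [126.21380809 128.45765127] [126.39035136 133.02260967] [131.47687853 144.06999934]
```

View pics/c5.png

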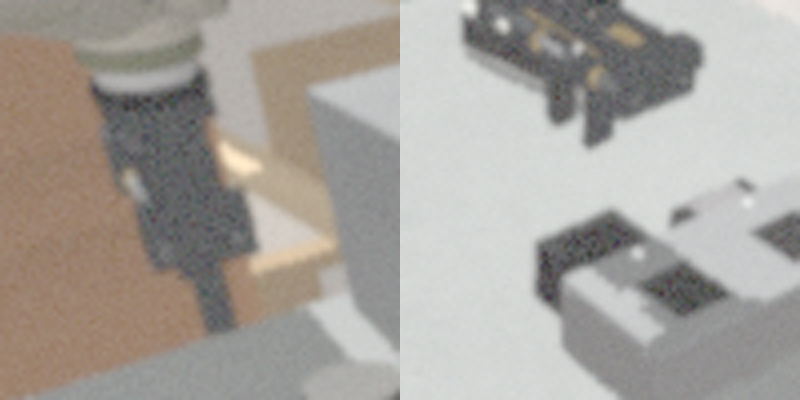

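The tips show about 9–10 px higher than the stated TCP projects to, both at (129.5,134) in the start picture and above the pack at (341.6,183). The real fingertips are therefore roughly 30–35 mm above the reported TCP, still over the pack, which explains the empty close. I reopen and feel downwards in small steps.

>>> servo_tool(
  commands=[
    [[0, 0, 0], [0, 0, 0], 0.36],
    [[0, 0, 0], [0, 0, 0], 0.36],
    [[0, 0, 0], [0, 0, 0.04], 0.36],
    [[0, 0, 0], [0, 0, 0.08], 0.36],
    [[0, 0, 0], [0, 0, 0.08], 0.36],
  ],
)

```text
time: 7.2
tcp_pos: [0.5042, -0.0862, 0.0159]
tcp_rot: [[0.99, -0.143, -0.001], [-0.143, -0.99, 0.0], [-0.001, -0.0, -1.0]]
wrist_force: [-0.3, -0.0, 0.5]
finger_gap: 0.028
grasp_force: 0.0
```

>>> servo_tool(
  commands=[
    [[0, 0, 0], [0, 0, 0.04], 0.36],
    [[0, 0, 0], [0, 0, 0.08], 0.36],
    [[0, 0, 0], [0, 0, 0.08], 0.36],
  ],
)

```text
time: 7.58
tcp_pos: [0.5042, -0.0862, 0.008]
tcp_rot: [[0.99, -0.142, -0.001], [-0.142, -0.99, 0.0], [-0.001, -0.0, -1.0]]
wrist_force: [-0.4, 0.3, -0.5]
finger_gap: 0.0284
grasp_force: 0.0
```

```bash
python3 -c "
from h import *
import cv2
a=np.mean([cams.get_image('side').astype(float) for _ in range(2)],0)[:,:,::-1]
f=lambda a:np.clip(255*(a/200)**.5,0,255).astype(np.uint8)
cv2.imwrite('pics/c6.png',cv2.resize(f(a[170:230,310:390]),(800,600),interpolation=cv2.INTER_CUBIC))"
```

View pics/c6.png

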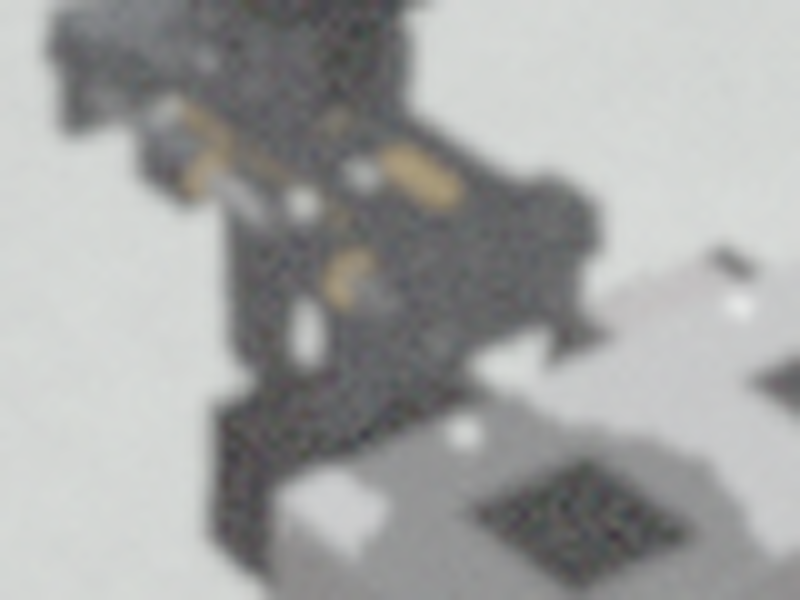

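The crop shows the outer finger passing behind the wall's top edge at about (245,380). The gap between the fingers ends on that edge at (310,365), and the inner finger stands over the well. They straddle the wall, so I compute the body clearance before going deeper.

```bash
python3 -c "
from h import *
n=np.array([-.142,-.99]);x=np.array([.99,-.142]);p=np.array([.5042,-.0862])
for z in(.072,.09,.105):
  print(z,[((px('side',(*(p+n*.0935+x*s),z))-[310,170])*10).round() for s in(-.0375,.0375)],[((px('side',(*(p-n*.0935+x*s),z))-[310,170])*10).round() for s in(-.0375,.0375)])
for z in (.008,.04,.054): print(z,[((px('side',(*(p+n*d),z))-[310,170])*10).round() for d in(-.0315,-.014,.014,.0315)])
print(r.pinch_z)
"
```

```text
0.072 [array([401., 512.]), array([594., 421.])] [array([ 23., 222.]), array([209., 146.])]
0.09 [array([404., 462.]), array([598., 372.])] [array([ 23., 174.]), array([210., 100.])]
0.105 [array([407., 420.]), array([602., 331.])] [array([ 22., 134.]), array([211.,  60.])]
0.008 [array([231., 436.]), array([265., 462.]), array([320., 505.]), array([356., 533.])]
0.04 [array([233., 355.]), array([268., 381.]), array([324., 423.]), array([360., 451.])]
0.054 [array([235., 319.]), array([269., 345.]), array([326., 387.]), array([362., 414.])]
0.0187
```

>>> servo_tool(
  commands=[
    [[0, 0, 0], [0, 0, 0.04], 0.36],
    [[0, 0, 0], [0, 0, 0.08], 0.36],
    [[0, 0, 0], [0, 0, 0.12], 0.36],
    [[0, 0, 0], [0, 0, 0.12], 0.36],
  ],
)

```text
time: 8.18
tcp_pos: [0.5042, -0.0862, -0.004]
tcp_rot: [[0.99, -0.142, -0.001], [-0.142, -0.99, 0.0], [-0.001, -0.0, -1.0]]
wrist_force: [-0.5, 0.4, -0.9]
finger_gap: 0.0279
grasp_force: 0.0
```

>>> servo_tool(
  commands=[
    [[0, 0, 0], [0, 0, 0], 0.6],
    [[0, 0, 0], [0, 0, 0], 0.8],
    [[0, 0, 0], [0, 0, 0], 1],
    [[0, 0, 0], [0, 0, 0], 1],
    [[0, 0, 0], [0, 0, 0], 1],
  ],
  newtons=8,
)

```text
time: 8.8
tcp_pos: [0.5045, -0.087, -0.0036]
tcp_rot: [[0.99, -0.143, 0.0], [-0.143, -0.99, -0.001], [0.0, 0.001, -1.0]]
wrist_force: [-1.6, -5.2, -1.9]
finger_gap: 0.0121
grasp_force: 8.0
```

Gripped: the gap is 12.1 mm, the thickness of the wall. I firm up the grip and pull straight out.

>>> servo_tool(
  commands=[
    [[0, 0, 0], [0, 0, 0], 1],
    [[0, 0, 0], [0, 0, 0], 1],
    [[0, 0, 0], [0, -0.04, 0], 1],
    [[0, 0, 0], [0, -0.08, 0], 1],
    [[0, 0, 0], [0, -0.12, 0], 1],
    [[0, 0, 0], [0, -0.16, 0], 1],
    [[0, 0, 0], [0, -0.2, 0], 1],
    [[0, 0, 0], [0, -0.25, 0], 1],
    [[0, 0, 0], [0, -0.3, 0], 1],
    [[0, 0, 0], [0, -0.3, 0], 1],
  ],
  newtons=58,
)

```text
time: 10.05
tcp_pos: [0.5088, -0.0555, -0.0036]
tcp_rot: [[0.99, -0.142, 0.0], [-0.142, -0.99, 0.001], [0.0, -0.001, -1.0]]
wrist_force: [2.5, 5.2, 1.5]
finger_gap: 0.0118
grasp_force: 58.0
```

>>> servo_tool(
  commands=[
    [[0, 0, 0], [0, -0.1, 0], 1],
    [[0, 0, 0], [0, -0.2, 0], 1],
    [[0, 0, 0], [0, -0.3, 0], 1],
    [[0, 0, 0], [0, -0.4, 0], 1],
    [[0, 0, 0], [0, -0.5, 0], 1],
    [[0, 0, 0], [0, -0.6, 0], 1],
    [[0, 0, 0], [0, -0.7, 0], 1],
    [[0, 0, 0], [0, -0.8, 0], 1],
    [[0, 0, 0], [0, -0.9, 0], 1],
    [[0, 0, 0], [0, -1.0, 0], 1],
    [[0, 0, 0], [0, -1.0, 0], 1],
  ],
)

```text
time: 11.42
tcp_pos: [0.5231, 0.0438, -0.0036]
tcp_rot: [[0.99, -0.142, 0.0], [-0.142, -0.99, 0.001], [0.0, -0.001, -1.0]]
wrist_force: [0.5, 5.4, 2.5]
finger_gap: 0.0119
grasp_force: 58.0
```

>>> servo_tool(
  commands=[
    [[0, 0, 0], [0, -0.15, 0], 1],
    [[0, 0, 0], [0, -0.3, 0], 1],
    [[0, 0, 0], [0, -0.4, 0], 1],
    [[0, 0, 0], [0, -0.5, 0], 1],
    [[0, 0, 0], [0, -0.5, 0], 1],
  ],
)

```text
time: 12.05
tcp_pos: [0.5302, 0.0928, -0.0036]
tcp_rot: [[0.99, -0.142, 0.0], [-0.142, -0.99, 0.001], [0.0, -0.001, -1.0]]
wrist_force: [0.4, 5.8, 3.3]
finger_gap: 0.0115
grasp_force: 58.0
```

```bash
python3 -c "
from h import *
import cv2
a=cams.get_image('top');b=cams.get_image('side')
x=np.vstack([a[70:220,220:420,::-1],b[130:280,260:460,::-1]])
x=np.hstack([x[:150],x[150:]])
cv2.imwrite('pics/c7.png',cv2.resize(np.clip(255*(x/220.)**.6,0,255).astype(np.uint8),(800,300),interpolation=cv2.INTER_CUBIC))
"
```

```text
(no output)
```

View pics/c7.png

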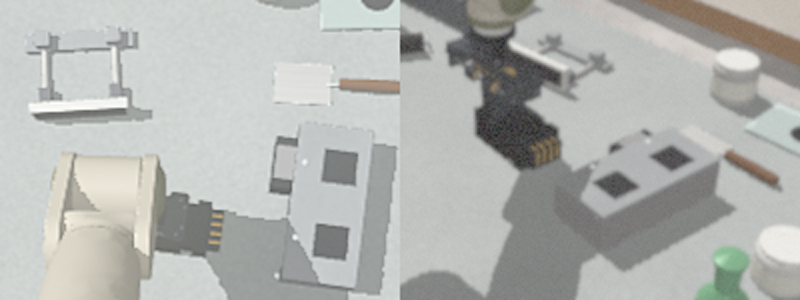

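The pack is out and sliding on the bench. Its brass nose is at top-crop (222,232), and the spare is still in its bay at (283,165). Next I turn it in two halves towards the staging point.

```bash
python3 -c "
from h import *
plan((522,157,-3.6),2.66,2)"
```

```text
from [530.2  92.7  -3.6] -98.21
turnz -0.2802 shift -0.0865 -0.3122 0.0002
turnz -0.2802 shift 0.1856 -0.2655 0.0002
```

>>> servo_tool(
  commands=[
    [[0, 0, -0.03], [-0.01, -0.03, 0], 1],
    [[0, 0, -0.06], [-0.02, -0.06, 0], 1],
    [[0, 0, -0.09], [-0.03, -0.1, 0], 1],
    [[0, 0, -0.12], [-0.04, -0.13, 0], 1],
    [[0, 0, -0.15], [-0.05, -0.16, 0], 1],
    [[0, 0, -0.18], [-0.06, -0.2, 0], 1],
    [[0, 0, -0.21], [-0.06, -0.23, 0], 1],
    [[0, 0, -0.24], [-0.07, -0.26, 0], 1],
    [[0, 0, -0.27], [-0.08, -0.3, 0], 1],
    [[0, 0, -0.28], [-0.086, -0.312, 0], 1],
    [[0, 0, -0.28], [-0.086, -0.312, 0], 1],
  ],
)

```text
time: 13.52
tcp_pos: [0.5261, 0.1235, -0.0036]
tcp_rot: [[0.742, 0.671, 0.0], [0.671, -0.742, -0.0], [-0.0, 0.0, -1.0]]
wrist_force: [0.4, -4.3, 5.0]
finger_gap: 0.0116
grasp_force: 58.0
```

>>> servo_tool(
  commands=[
    [[0, 0, -0.03], [0.02, -0.03, 0], 1],
    [[0, 0, -0.06], [0.04, -0.05, 0], 1],
    [[0, 0, -0.09], [0.06, -0.08, 0], 1],
    [[0, 0, -0.12], [0.08, -0.11, 0], 1],
    [[0, 0, -0.15], [0.1, -0.14, 0], 1],
    [[0, 0, -0.18], [0.12, -0.17, 0], 1],
    [[0, 0, -0.21], [0.14, -0.2, 0], 1],
    [[0, 0, -0.24], [0.16, -0.23, 0], 1],
    [[0, 0, -0.27], [0.18, -0.26, 0], 1],
    [[0, 0, -0.28], [0.186, -0.266, 0], 1],
    [[0, 0, -0.28], [0.186, -0.266, 0], 1],
  ],
)

```text
time: 14.9
tcp_pos: [0.5221, 0.156, -0.0036]
tcp_rot: [[-0.044, 0.999, 0.0], [0.999, 0.044, 0.0], [-0.0, 0.0, -1.0]]
wrist_force: [1.0, -3.6, 3.8]
finger_gap: 0.0113
grasp_force: 58.0
```

Run:
```python
from m import *
plan((522,157,-3.6),2.66,1)
a=cams.get_image("top"); n=np.array([.9989,.0465]);t=np.array([-.0465,.9989])
print("bar",edge(a,range(240,280),119,130,128,.049))
u0,v0=px("top",(.51+.144,.157,.044)); print("pred nose px",u0,v0)
u0=int(u0)
for v in range(125,165): print(v,a[v,u0-12:u0+14:3].mean(1).astype(int))
```

```text
from [522.1 156.   -3.6] 2.5
turnz -0.0009 shift 0.0099 -0.0006 0.0002
bar (array([ 4.790000e-02, -9.989000e-01,  6.958633e+02,  1.588215e+02],
      dtype=float32), 40)
pred nose px 261.3892706947554 138.542655327887
125 [190 150 121  79  57  52  52  52  52]
126 [55 53 51 54 56 54 56 58 58]
127 [56 55 57 57 56 59 59 64 68]
128 [59 64 64 69 76 78 80 88 93]
129 [ 80  86  86  95 107 106 105 107 104]
130 [104 105 103  99  99  96  99 100  96]
131 [ 97  98  93 124 125 122 126 121 121]
132 [125 124 121 167 166 163 168 162 163]
133 [168 166 167 161 160 157 163 159 157]
134 [165 160 165 163 161 154 153 161 156]
135 [157 162 151 151 156 128 115 158 157]
136 [131 153  70  82 131  48  83 141 156]
137 [128 144  54  88 151  54  87 133 159]
138 [137 147  57  88 149  58  89 102 161]
139 [137 149  58  92 150  57  91  80 153]
140 [139 145  61  95 139  62  86  67  97]
141 [130 116  64  88  81  65  65  70 103]
142 [68 64 68 66 66 68 68 68 94]
143 [67 67 68 67 67 69 68 67 84]
144 [69 70 72 72 69 73 72 69 63]
145 [ 73  79  81  84 100  81  81  69  55]
146 [ 74  85  84  82 123  80  82  66  52]
147 [73 84 82 83 82 85 77 69 53]
148 [ 81  81  82  80  80 114 111 101  51]
149 [ 78  80  79  76  78 130 151 132  50]
150 [ 78  85  93 103 112 145 154 131  51]
151 [109 119 132 148 153 157 159 133  72]
152 [150 152 153 154 160 163 163 135  99]
153 [156 157 158 159 165 163 164 135  89]
154 [160 162 163 164 170 164 164 136  73]
155 [164 166 166 167 173 163 164 133  69]
156 [168 168 169 170 176 163 164 130  70]
157 [171 170 171 172 178 161 165 131  72]
158 [172 172 172 173 179 168 164 130  72]
159 [174 173 173 175 180 180 164 131  73]
160 [175 175 175 176 181 172 164 129  74]
161 [176 176 176 177 181 170 165 128  74]
162 [177 178 178 178 181 169 164 128  74]
163 [179 178 180 179 183 168 164 129  74]
164 [180 180 180 180 184 167 165 122  74]
```

```bash
cat > nose.py <<'E'
from m import *
def nose(lo=250,hi=272,v0=128,v1=146):
    a=np.mean([cams.get_image("top").astype(float) for _ in range(3)],0)
    b=a[:,:,2]; P=[]
    for u in range(lo,hi):
        s=b[v0:v1,u]; k=np.argmax((s[:-1]>110)&(s[1:]<=110)&(np.arange(len(s)-1)>2))
        if k: P.append((u,v0+k+(s[k]-110)/(s[k]-s[k+1])))
    return a,np.array(P)
if __name__=="__main__":
    a,P=nose(240,280); print(P.round(1).tolist())
    for v in range(134,142): print(v,a[v,240:284:2,2].astype(int))
    for v in (138,144,146): print(v,[ [int(x) for x in a[v,c0:c0+8,2]] for c0 in (242,268)])
E
python3 nose.py
```

```text
[[246.0, 144.5], [247.0, 141.5], [248.0, 141.6], [249.0, 141.3], [250.0, 135.7], [251.0, 135.8], [252.0, 135.8], [253.0, 135.6], [254.0, 135.6], [255.0, 135.6], [256.0, 135.5], [257.0, 135.5], [258.0, 135.5], [259.0, 135.5], [260.0, 135.4], [261.0, 135.4], [262.0, 135.4], [263.0, 135.5], [264.0, 135.3], [265.0, 135.2], [266.0, 135.2], [267.0, 135.1], [268.0, 135.1], [269.0, 135.5], [270.0, 137.8], [271.0, 139.5], [272.0, 139.8], [273.0, 139.8], [274.0, 139.7], [275.0, 139.7], [276.0, 139.6], [277.0, 140.6], [278.0, 140.7], [279.0, 140.7]]
134 [155 159 156 157 164 163 163 165 167 164 161 161 155 156 155 162 159 154
 156 158 161 157]
135 [160 163 158 156 163 151 154 151 154 153 151 144 133 118 115 158 157 157
 157 159 160 156]
136 [160 163 158 157 165  93  98  79  69  71  59  66  56  75  56 142 155 157
 159 159 157 155]
137 [160 161 158 158 163  69  75  65  73  69  68  77  64  80  65 134 159 158
 160 160 156 156]
138 [158 161 158 158 162  83  80  69  77  72  69  80  66  81  69 102 164 161
 162 162 158 157]
139 [156 163 159 159 162  84  81  70  78  71  67  80  66  81  69  78 156 152
 148 165 165 156]
140 [156 161 160 162 167  85  81  70  75  71  67  78  66  78  67  64  97  93
  89 153 152 160]
141 [156 154 160 155 157  80  76  70  69  71  68  67  68  69  68  69  85 101
  97  93  90 165]
138 [[161, 160, 158, 159, 158, 156, 162, 137], [69, 53, 102, 153, 164, 162, 161, 158]]
144 [[158, 159, 161, 166, 119, 58, 67, 68], [69, 68, 67, 68, 58, 62, 93, 104]]
146 [[161, 161, 124, 81, 77, 81, 83, 76], [68, 63, 65, 66, 59, 50, 91, 105]]
```

Run:
```python
from nose import *
a,P=nose(251,269)
W=np.array([pt("top",u,v,.044)[:2]*1000 for u,v in P]); l=cv2.fitLine(W.astype(np.float32),cv2.DIST_HUBER,0,.01,.01).ravel()
print("nose",l, "normal deg",np.degrees(np.arctan2(-l[0]*np.sign(l[1]),abs(l[1]))))
e,_=edge(a,range(240,280),119,130,128,.049); print("bar",e,"normal deg",np.degrees(np.arctan2(-e[0]*np.sign(e[1]),abs(e[1]))))
n=np.array([-e[1],e[0]]); n*=np.sign(n[0]); print("gap mm",(e[2:]-W.mean(0))@n)
c=pt("top",259.5,135.5,.044)[:2]*1000; print("nose centre",c,"bar mid",(703.4,166.6), "tcp->nose", (c-r.state()["tcp_pos"][:2]*1000)@n)
print("lateral nose - bar", (c-np.array([703.4,166.6]))@np.array([-n[1],n[0]]))
```

```text
nose [ 2.4420055e-02 -9.9970180e-01  6.6352655e+02  1.6699176e+02] normal deg 1.3993051
bar [ 4.680000e-02 -9.989000e-01  6.951856e+02  1.736504e+02] normal deg 2.6824336
gap mm 32.014314611953594
nose centre [663.48051099 162.74867306] bar mid (703.4, 166.6) tcp->nose 141.55259790867103
lateral nose - bar -1.978858435279148
```

>>> servo_tool(
  commands=[
    [[0, 0, -0.004], [0, 0.04, 0], 1],
    [[0, 0, -0.004], [0, 0.08, 0], 1],
    [[0, 0, -0.004], [0, 0.12, 0], 1],
    [[0, 0, -0.004], [0, 0.16, 0], 1],
    [[0, 0, -0.004], [0, 0.2, 0], 1],
    [[0, 0, -0.004], [0, 0.22, 0], 1],
    [[0, 0, -0.004], [0, 0.24, 0], 1],
    [[0, 0, -0.004], [0, 0.24, 0], 1],
  ],
)

```text
time: 16.25
tcp_pos: [0.543, 0.158, -0.0036]
tcp_rot: [[-0.059, 0.998, -0.007], [0.998, 0.059, 0.0], [0.001, -0.007, -1.0]]
wrist_force: [-13.8, -1.0, 17.0]
finger_gap: 0.0116
grasp_force: 58.1
```

>>> servo_tool(
  commands=[
    [[0, 0, 0], [0, 0.005, 0], 1],
    [[0, 0, 0], [0, 0.01, 0], 1],
    [[0, 0, 0], [0, 0.015, 0], 1],
    [[0, 0, 0], [0, 0.02, 0], 1],
  ],
)

```text
time: 16.75
tcp_pos: [0.5446, 0.1582, -0.0036]
tcp_rot: [[-0.059, 0.998, -0.008], [0.998, 0.059, 0.0], [0.001, -0.008, -1.0]]
wrist_force: [-15.8, -1.1, 17.0]
finger_gap: 0.0114
grasp_force: 58.1
```

Run:
```python
from nose import *
s=r.state(); print(s["time"],s["tcp_pos"],s["wrist_force"],s["moment"],np.degrees(np.arctan2(s["tcp_rot"][1,1],s["tcp_rot"][0,1])))
a,P=nose(240,280); 
for v in range(122,136): print(v,a[v,246:276:2,2].astype(int))
e,_=edge(a,range(240,280),119,130,128,.049); print("bar",e,"normal deg",np.degrees(np.arctan2(-e[0]*np.sign(e[1]),abs(e[1]))))
```

```text
16.75 [ 0.54461862  0.15816092 -0.00361155] [-15.76680024  -1.09381625  16.96482104] [-0.22389584  2.30742244  0.0253475 ] 3.383026780451232
122 [200 200 201 200 200 200 200 200 201 201 200 202 202 204 205]
123 [202 202 203 204 205 208 208 208 206 206 203 201 195 199 198]
124 [208 208 206 200 198 205 201 199 193 191 183 168 130 119  85]
125 [195 191 181 147 125 105  77  64  54  50  55  51  52  50  53]
126 [52 57 50 51 51 51 54 53 54 54 55 56 55 57 57]
127 [54 54 54 56 56 58 58 61 59 63 61 61 63 63 68]
128 [56 60 63 62 63 66 61 70 63 76 67 79 88 88 95]
129 [ 76  66  75  69  77  77  68  83  67  83  69  89 110 107 101]
130 [105  71  79  73  73  76  67  85  67  84  67  64 105 102 116]
131 [131  67  77  73  75  75  67  83  67  85  67  73 114  98 158]
132 [174  83  77  72  75  73  68  82  66  82  68  83 129  97 156]
133 [170 108  76  72  73  75  67  78  67  76  68  59  89 100  92]
134 [153  98  70  71  68  69  68  67  67  67  68  67  68 105  99]
135 [ 60  62  67  66  66  66  68  67  69  70  69  67  58 102 101]
bar [ 4.790000e-02 -9.989000e-01  6.958566e+02  1.588215e+02] normal deg 2.7453868
```

The drag is high, and 17 N of it is vertical, yet the bar edge is unmoved at 695.86 mm, so it isn't the bar. The fingertips or the pack are being pressed into the bench. I ease off, release, lift the fingers a little and look at the forces.

>>> servo_tool(
  commands=[
    [[0, 0, 0], [0, -0.02, 0], 1],
    [[0, 0, 0], [0, -0.035, 0], 1],
    [[0, 0, 0], [0, -0.035, 0], 1],
  ],
)

```text
time: 17.27
tcp_pos: [0.5446, 0.1579, -0.0036]
tcp_rot: [[-0.058, 0.998, 0.001], [0.998, 0.058, 0.001], [0.001, 0.001, -1.0]]
wrist_force: [3.1, 4.3, 3.9]
finger_gap: 0.0119
grasp_force: 58.0
```

>>> servo_tool(
  commands=[
    [[0, 0, 0], [0, 0, 0], 0.6],
    [[0, 0, 0], [0, 0, 0], 0.5],
    [[0, 0, 0], [0, 0, 0], 0.5],
  ],
)

```text
time: 17.65
tcp_pos: [0.544, 0.157, -0.004]
tcp_rot: [[-0.058, 0.998, -0.001], [0.998, 0.058, -0.0], [-0.0, -0.001, -1.0]]
wrist_force: [0.3, 0.2, -0.2]
finger_gap: 0.0221
grasp_force: 0.0
```

>>> servo_tool(
  commands=[
    [[0, 0, 0], [0, 0, -0.03], 0.5],
    [[0, 0, 0], [0, 0, -0.06], 0.5],
    [[0, 0, 0], [0, 0, -0.06], 0.5],
  ],
)

```text
time: 18.02
tcp_pos: [0.5446, 0.1572, 0.0027]
tcp_rot: [[-0.058, 0.998, 0.001], [0.998, 0.058, 0.0], [-0.0, 0.001, -1.0]]
wrist_force: [-0.1, -0.2, -0.6]
finger_gap: 0.0221
grasp_force: 0.0
```

Run:
```python
from nose import *
s=r.state(); print(s["time"],s["tcp_pos"],s["wrist_force"],s["moment"],s["qpos"].round(3),np.degrees(np.arctan2(s["tcp_rot"][1,1],s["tcp_rot"][0,1])))
a,P=nose(240,280); 
e,_=edge(a,range(240,280),119,130,128,.049); print("bar",e)
b=a[:,:,2]
for v in range(124,137): print(v,b[v,246:274:2].astype(int))
x=np.hstack([a[95:175,210:310,::-1],cams.get_image("side")[125:205,280:380,::-1]])
cv2.imwrite("pics/c8.png",cv2.resize(np.clip(255*(x/220.)**.5,0,255).astype(np.uint8),(800,320),interpolation=cv2.INTER_CUBIC))
```

```text
18.025 [0.54458258 0.1571617  0.00267717] [-0.13759718 -0.19537095 -0.58248974] [-0.06027962  0.14491868 -0.00541434] [ 0.074  0.631  1.579 -0.     0.93   0.016] 3.3255647791059
bar [ 4.800000e-02 -9.988000e-01  6.958558e+02  1.588214e+02]
124 [208 207 206 199 199 205 201 199 193 191 183 168 130 119]
125 [195 191 181 147 125 105  77  63  53  51  55  52  52  51]
126 [52 57 51 52 50 51 54 53 54 54 54 55 56 57]
127 [54 54 53 55 57 57 58 57 59 63 60 62 63 63]
128 [56 59 62 62 63 64 61 67 62 78 65 79 88 87]
129 [ 75  64  72  71  73  76  69  86  67  86  68  89 110 107]
130 [104  71  79  73  74  74  67  84  66  83  67  64 104 101]
131 [130  73  77  72  75  76  67  82  66  84  67  73 113 118]
132 [173  83  77  73  75  77  67  82  67  84  67  84 127 141]
133 [170 106  76  74  73  76  68  79  68  79  67  62  89  98]
134 [154  94  73  71  66  71  67  70  67  67  67  67  67 103]
135 [ 72  70  66  67  67  67  68  69  70  70  69  67  59 102]
136 [63 67 69 73 73 73 73 72 79 81 74 66 62 91]
```

Everything relaxed to zero on release, and the bar is still at 695.86 mm. A stiff grip plus pushing pitched the nose into the bench. I regrip lightly, so the pack lies flat by itself, and push on in small steps.

>>> servo_tool(
  commands=[
    [[0, 0, 0], [0, 0, 0], 0.7],
    [[0, 0, 0], [0, 0, 0], 1],
    [[0, 0, 0], [0, 0, 0], 1],
    [[0, 0, 0], [0, 0, 0], 1],
  ],
  newtons=6,
)

```text
time: 18.73
tcp_pos: [0.5444, 0.1572, 0.0023]
tcp_rot: [[-0.058, 0.998, 0.0], [0.998, 0.058, -0.0], [-0.0, 0.0, -1.0]]
wrist_force: [0.9, 0.2, -0.9]
finger_gap: 0.0121
grasp_force: 6.0
```

>>> servo_tool(
  commands=[
    [[0, 0, 0.002], [0, 0.01, 0], 1],
    [[0, 0, 0.002], [0, 0.02, 0], 1],
    [[0, 0, 0.002], [0, 0.03, 0], 1],
    [[0, 0, 0.002], [0, 0.04, 0], 1],
    [[0, 0, 0.002], [0, 0.04, 0], 1],
  ],
)

```text
time: 19.35
tcp_pos: [0.5472, 0.1575, 0.0022]
tcp_rot: [[-0.052, 0.999, -0.003], [0.999, 0.052, -0.0], [0.0, -0.003, -1.0]]
wrist_force: [-6.5, -1.1, 3.1]
finger_gap: 0.0116
grasp_force: 6.0
```

```bash
cat > chk.py <<'E'
from nose import *
s=r.state(); print(s["time"],s["tcp_pos"].round(4),s["wrist_force"].round(1),s["moment"].round(2),np.degrees(np.arctan2(s["tcp_rot"][1,1],s["tcp_rot"][0,1])).round(2))
a=np.mean([cams.get_image("top").astype(float) for _ in range(3)],0)
e,_=edge(a,range(240,280),119,130,128,.049); print("bar",e,"x at y=163:",e[2]+(163-e[3])*e[0]/e[1])
# brass strips: R-B large
d=a[:,:,0]-a[:,:,2]
for v in range(120,138): print(v,d[v,246:272].astype(int))
E
python3 chk.py
```

```text
19.35 [0.5472 0.1575 0.0022] [-6.5 -1.1  3.1] [-0.16  1.05 -0.01] 2.97
bar [ 4.780000e-02 -9.989000e-01  6.958620e+02  1.588215e+02] x at y=163: 695.66205
120 [2 2 2 3 3 1 1 2 3 1 1 2 1 3 3 3 3 4 4 4 3 3 4 4 4 4]
121 [3 5 5 4 4 4 4 4 4 5 5 4 4 4 4 4 3 3 3 3 3 3 3 4 4 3]
122 [4 4 4 3 3 4 4 4 3 5 5 4 5 4 4 3 4 3 3 4 5 4 3 4 3 4]
123 [4 4 3 4 3 4 4 3 4 4 3 4 4 4 3 4 4 4 3 4 4 3 3 4 4 4]
124 [4 4 4 4 3 4 4 4 4 4 3 4 4 3 3 4 4 4 3 3 4 4 3 3 2 2]
125 [ 4  4  5  4  3  3  4  4  3  2  1  1  1  0  0  0  0 -1 -1  0  0  1  1  2
  1  1]
126 [ 2  1  1  0 -1 -2 -1  0 -1 -2  0  0 -1  4  9  1 -2  4  9  1 -1  1  1  1
  1  1]
127 [ 2  2  1 -1  2 26 14 -4  3 25 13 -3 -6 50 57 21 -7 30 63 35 -5  0  1  1
  2  1]
128 [  2   2   0  -6  48  73  39 -10  27  90  62 -10 -11  87  90  36 -12  49
 100  67  -9   0   1   0   0  -1]
129 [  0   1  -1  -9  89  91  35 -14  48 127  95 -14 -14  84  86  32 -15  46
  97  65 -10   0   1   0  -2  -2]
130 [ -1  -1  -1  -9  75  94  47 -16  35 121  91 -16 -14  84  87  33 -15  45
 112  80 -11   0   0   0  -2  -2]
131 [ -3  -1  -1  -8  46  97  64 -15   8 120  93 -14 -13  84  99  49 -15  47
 126  95 -10  -1   1   0  -1  -1]
132 [ -4  -3  -2  -6  51  95  60 -12   8 111  84 -10  -9  74  97  54 -11  39
 112  79  -7   0   0   0   0  -1]
133 [-3 -3 -2 -3 42 69 35 -5 -2 45 28 -4 -3 13 22  7 -4 -6 -9 -6 -2  0  1  1
  0 -1]
134 [ 0  1  1  0 -3 -5 -3 -1 -1 -3 -3  0 -1 -1 -3 -2 -1 -1 -2 -1  1  1  1  1
  2  0]
135 [ 1  2  1  1  0 -1 -1  0 -1  0 -1 -2 -1 -1 -2 -3 -3 -3 -4 -4 -2  0  0  1
  1  0]
136 [-1 -2 -2 -2 -3 -4 -3 -3 -4 -4 -4 -3 -4 -2 -2 -2 -4 -5 -6 -5 -4 -1  2  2
  1  1]
137 [-3 -3 -2 -2 -2 -3 -4 -3 -3 -3 -4 -3 -4 -2 -1 -3 -5  2  8 10 11 13 16 13
  5  2]
```

The brass strips now give a sharp reading of the nose. It sits at row ~127.1 at column 257, about 7 mm short of the bar, with a slope that matches the bar's (~2.6°). The 6 N is plain drag, so I creep on.

>>> servo_tool(
  commands=[
    [[0, 0, 0], [0, 0.01, -0.01], 1],
    [[0, 0, 0], [0, 0.02, -0.01], 1],
    [[0, 0, 0], [0, 0.03, -0.01], 1],
    [[0, 0, 0], [0, 0.03, -0.01], 1],
  ],
)

```text
time: 20.0
tcp_pos: [0.5514, 0.1575, 0.0032]
tcp_rot: [[-0.052, 0.999, -0.0], [0.999, 0.052, -0.0], [-0.0, -0.0, -1.0]]
wrist_force: [-1.7, 0.2, -2.2]
finger_gap: 0.0121
grasp_force: 6.0
```

>>> servo_tool(
  commands=[
    [[0, 0, 0], [0, 0.005, 0], 1],
    [[0, 0, 0], [0, 0.01, 0], 1],
    [[0, 0, 0], [0, 0.01, 0], 1],
    [[0, 0, 0], [0, 0.01, 0], 1],
  ],
)

```text
time: 20.5
tcp_pos: [0.5525, 0.1576, 0.0033]
tcp_rot: [[-0.052, 0.999, 0.0], [0.999, 0.052, -0.0], [-0.0, 0.0, -1.0]]
wrist_force: [-1.7, 0.2, -3.0]
finger_gap: 0.0121
grasp_force: 6.0
```

```bash
cat > chk.py <<'E'
from nose import *
s=r.state(); print(s["time"],s["tcp_pos"].round(4),s["wrist_force"].round(1),s["moment"].round(2),np.degrees(np.arctan2(s["tcp_rot"][1,1],s["tcp_rot"][0,1])).round(2))
a=np.mean([cams.get_image("top").astype(float) for _ in range(3)],0)
e,_=edge(a,range(240,280),119,130,128,.049); print("bar x at y=163:",e[2]+(163-e[3])*e[0]/e[1],"deg",np.degrees(np.arctan(e[0]/-e[1])))
d=a[:,:,0]-a[:,:,2]; P=[]
for c in ((250,252),(255,256),(259,260),(264,265)):
    s=d[:,c[0]:c[1]+1].mean(1); h=np.median(s[127:131])/2; h=max(h,20)
    k=next(k for k in range(118,140) if s[k]<h<=s[k+1]); P.append((np.mean(c),k+(h-s[k])/(s[k+1]-s[k])))
W=np.array([pt("top",u,v,.044)[:2]*1000 for u,v in P]); l=cv2.fitLine(W.astype(np.float32),cv2.DIST_HUBER,0,.01,.01).ravel()
print("nose rows",np.round(P,2).tolist(),"x at y=163:",l[2]+(163-l[3])*l[0]/l[1],"deg",np.degrees(np.arctan(l[0]/-l[1])))
E
python3 chk.py
```

```text
20.5 [0.5525 0.1576 0.0033] [-1.7  0.2 -3. ] [-0.08  0.31  0.05] 2.97
bar x at y=163: 695.77875 deg 2.642369
nose rows [[251.0, 126.04], [255.5, 125.84], [259.5, 125.55], [264.5, 125.36]] x at y=163: 694.16675 deg 2.2438443
```

>>> servo_tool(
  commands=[
    [[0, 0, 0], [0, 0.005, 0.003], 1],
    [[0, 0, 0], [0, 0.01, 0.003], 1],
    [[0, 0, 0], [0, 0.01, 0.003], 1],
  ],
)

```text
time: 21.02
tcp_pos: [0.5534, 0.1577, 0.0031]
tcp_rot: [[-0.052, 0.999, 0.0], [0.999, 0.052, 0.0], [0.0, 0.0, -1.0]]
wrist_force: [-3.5, -0.8, -2.3]
finger_gap: 0.0119
grasp_force: 6.0
```

>>> servo_tool(
  commands=[
    [[0, 0, 0], [0, 0.005, 0], 1],
    [[0, 0, 0], [0, 0.005, 0], 1],
    [[0, 0, 0], [0, 0.005, 0], 1],
  ],
)

```text
time: 21.4
tcp_pos: [0.5538, 0.1577, 0.003]
tcp_rot: [[-0.052, 0.999, -0.0], [0.999, 0.052, 0.0], [0.0, -0.0, -1.0]]
wrist_force: [-3.0, 0.3, -2.0]
finger_gap: 0.0121
grasp_force: 6.0
```

>>> servo_tool(
  commands=[
    [[0, 0, 0], [0, 0.005, 0], 1],
    [[0, 0, 0], [0, 0.005, 0], 1],
    [[0, 0, 0], [0, 0.005, 0], 1],
  ],
)

```text
time: 21.78
tcp_pos: [0.5538, 0.1577, 0.0029]
tcp_rot: [[-0.052, 0.999, -0.002], [0.999, 0.052, -0.0], [0.0, -0.002, -1.0]]
wrist_force: [-5.2, 0.4, -0.8]
finger_gap: 0.0118
grasp_force: 6.0
```

```bash
python3 chk.py
```

```text
21.775 [0.5538 0.1577 0.0029] [-5.2  0.4 -0.8] [-0.08  0.97 -0.03] 2.97
bar x at y=163: 695.7115 deg 2.6538165
nose rows [[251.0, 125.63], [255.5, 125.48], [259.5, 125.18], [264.5, 125.13]] x at y=163: 695.16815 deg 1.5484833
```

>>> servo_tool(
  commands=[
    [[0, 0, 0], [0, 0.004, -0.003], 1],
    [[0, 0, 0], [0, 0.004, -0.003], 1],
    [[0, 0, 0], [0, 0.004, -0.003], 1],
  ],
)

```text
time: 22.3
tcp_pos: [0.5538, 0.1578, 0.003]
tcp_rot: [[-0.052, 0.999, -0.003], [0.999, 0.052, -0.0], [-0.0, -0.003, -1.0]]
wrist_force: [-5.4, -1.0, -1.0]
finger_gap: 0.0116
grasp_force: 6.0
```

```bash
python3 chk.py
```

```text
22.3 [0.5538 0.1578 0.003 ] [-5.4 -1.  -1. ] [-0.08  1.2   0.05] 2.97
bar x at y=163: 695.712 deg 2.6538165
nose rows [[251.0, 125.62], [255.5, 125.48], [259.5, 125.18], [264.5, 125.12]] x at y=163: 695.1738 deg 1.5492414
```

>>> servo_tool(
  commands=[
    [[0, 0, 0], [0, 0.004, 0], 1],
    [[0, 0, 0], [0, 0.004, 0], 1],
    [[0, 0, 0], [0, 0.004, 0], 1],
  ],
)

```text
time: 22.82
tcp_pos: [0.5537, 0.1578, 0.0029]
tcp_rot: [[-0.052, 0.999, -0.004], [0.999, 0.052, -0.0], [0.0, -0.004, -1.0]]
wrist_force: [-8.7, -0.4, -0.2]
finger_gap: 0.0117
grasp_force: 6.0
```

>>> servo_tool(
  commands=[
    [[0, 0, 0], [0, 0, 0], 0.7],
    [[0, 0, 0], [0, 0, 0], 0.5],
    [[0, 0, 0], [0, 0, 0], 0.45],
    [[0, 0, 0], [0, 0, 0], 0.45],
  ],
)

```text
time: 23.32
tcp_pos: [0.5557, 0.1577, 0.0037]
tcp_rot: [[-0.052, 0.999, 0.001], [0.999, 0.052, 0.0], [-0.0, 0.001, -1.0]]
wrist_force: [0.9, 0.4, 0.1]
finger_gap: 0.0243
grasp_force: 0.0
```

```bash
python3 chk.py
```

```text
23.325 [0.5557 0.1577 0.0037] [0.9 0.4 0.1] [-0.04  0.01 -0.04] 2.96
bar x at y=163: 695.7083 deg 2.6480927
nose rows [[251.0, 125.62], [255.5, 125.47], [259.5, 125.18], [264.5, 125.15]] x at y=163: 695.14624 deg 1.415561
```

The nose stalled against the bar at 8.7 N total with the bar reading unchanged at 695.7 mm, so it is touching. I lift straight out and back away to check that it sits square.

>>> servo_tool(
  commands=[
    [[0, 0, 0], [0, 0, -0.1], 0.45],
    [[0, 0, 0], [0, 0, -0.3], 0.45],
    [[0, 0, 0], [0, 0, -0.6], 0.45],
    [[0, 0, 0], [0, 0, -1], 0.45],
    [[0, 0, 0], [0, 0, -1], 0.45],
    [[0, 0, 0], [0, 0, -1], 0.45],
  ],
)

```text
time: 24.22
tcp_pos: [0.5548, 0.1577, 0.103]
tcp_rot: [[-0.052, 0.999, -0.001], [0.999, 0.052, -0.0], [-0.0, -0.001, -1.0]]
wrist_force: [0.1, 0.6, 0.0]
finger_gap: 0.024
grasp_force: 0.0
```

>>> servo_tool(
  commands=[
    [[0, 0, 0], [0.3, -1, -0.8], 0.45],
    [[0, 0, 0], [0.3, -1, -0.8], 0.45],
    [[0, 0, 0], [0.3, -1, -0.8], 0.45],
    [[0, 0, 0], [0.3, -1, -0.8], 0.45],
  ],
)

```text
time: 24.72
tcp_pos: [0.4538, 0.1824, 0.1825]
tcp_rot: [[-0.052, 0.999, -0.001], [0.999, 0.052, -0.0], [-0.0, -0.001, -1.0]]
wrist_force: [0.5, -0.8, -1.0]
finger_gap: 0.0244
grasp_force: 0.0
```

>>> servo_tool(
  commands=[
    [[0, 0, 0], [1, -0.9, 0], 0.45],
    [[0, 0, 0], [1, -0.9, 0], 0.45],
    [[0, 0, 0], [1, -0.9, 0], 0.45],
    [[0, 0, 0], [1, -0.9, 0], 0.45],
  ],
)

```text
time: 25.22
tcp_pos: [0.3592, 0.2776, 0.1823]
tcp_rot: [[-0.052, 0.999, -0.002], [0.999, 0.052, -0.001], [-0.001, -0.002, -1.0]]
wrist_force: [0.8, 0.8, -0.2]
finger_gap: 0.0243
grasp_force: 0.0
```

```bash
python3 chk.py
python3 - <<'E'
from nose import *
a=np.mean([cams.get_image("top").astype(float) for _ in range(4)],0); b=cams.get_image("side").astype(float)
m=a.mean(2)
L=[];R=[]
for v in range(138,176):
    row=m[v,225:300]; 
    if v%6==0: print(v,row[10:60:2].astype(int))
print("left edge", edge(a,range(140,172),236,256,112,.054,True,"top",1))
x=np.hstack([a[100:200,200:300,::-1],b[120:220,270:370,::-1]])
cv2.imwrite("pics/c9.png",cv2.resize(np.clip(255*(x/220.)**.6,0,255).astype(np.uint8),(800,400),interpolation=cv2.INTER_CUBIC))
E
```

```text
25.225 [0.3592 0.2776 0.1823] [ 0.8  0.8 -0.2] [-0.11  0.01 -0.02] 2.99
bar x at y=163: 695.7633 deg 2.6480927
nose rows [[251.0, 125.62], [255.5, 125.48], [259.5, 125.19], [264.5, 125.17]] x at y=163: 695.10706 deg 1.3402785
138 [157 157 157 158 160 104  64  67  67  67  67  67  67  68  67  68  68  60
  55  94  99 103 101  99  98]
144 [153 155 155 155 156 152 111  66  67  67  67  68  67  67  67  67  67  68
  65 102 100  98 101  99  96]
150 [155 158 156 159 160 126  64  67  68  67  67  67  68  67  67  67  67  67
  64  76 101 102 101  99 100]
156 [158 155 154 154 156 135  62  68  66  66  66  65  65  62  60  60  63  68
  66  65 104 100  99 100 101]
162 [154 155 154 154 158 153  59  69  56  60  59  60  60  65  68  68  68  68
  69  56 103 100 101 101 101]
168 [155 154 155 160 152 166  69  69  58  59  60  60  59  65  68  68  68  68
  68  53 100 101 101 103 102]
174 [156 156 155 157 158 161  85  59  61  59  59  57  56  55  54  54  56  57
  57  53  94 102 102 101 100]
left edge (array([9.994000e-01, 3.540000e-02, 6.007632e+02, 2.024011e+02],
      dtype=float32), 32)
```

View pics/c9.png

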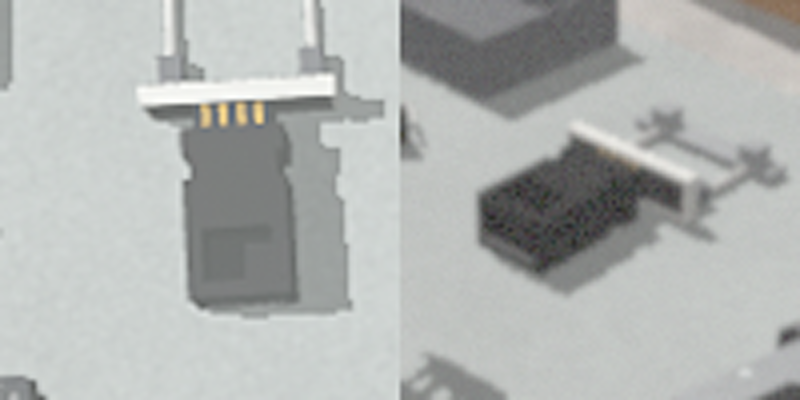

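The last view shows the pack with its brass nose against the white-topped bar at crop (232,100), apparently square and well inside the bar's length. I make one numeric check of its yaw, avoiding the side notches.

Run:
```python
from nose import *
a=np.mean([cams.get_image("top").astype(float) for _ in range(4)],0)
for rr in (list(range(150,173)),list(range(134,140))+list(range(150,173)),list(range(154,173))):
    l,n=edge(a,rr,236,256,112,.054,True,"top",1); print("left",n,np.degrees(np.arctan2(l[1],l[0])))
l,n=edge(a,list(range(134,140))+list(range(151,173)),262,282,85,.054,False,"top",1); print("right",n,l,np.degrees(np.arctan2(l[1],l[0])))
l,n=edge(a,range(252,271),166,186,100,.054,False); print("rear top?",n,np.degrees(np.arctan(l[0]/-l[1])),l)
a0=cv2.imread("pics/top0.png")[:,:,::-1].astype(float)
print("spare/charger moved px diff", np.abs(a[130:175,352:362]-a0[130:175,352:362]).mean(), np.abs(a[140:200,150:200]-a0[140:200,150:200]).mean())
```

```text
left 23 3.2160625
left 29 3.2046208
left 19 3.3136358
right 28 [9.988000e-01 4.800000e-02 6.039503e+02 1.193179e+02] 2.7513847
rear top? 19 0.5213772 [ 9.100000e-03 -1.000000e+00  5.341868e+02  1.547044e+02]
spare/charger moved px diff 4.413518518518519 5.502194444444444
```

```bash
python3 -c "
from bench import r
print(r.close_job())"
```

```text
the job is handed in; nothing more can be done
None
```

The job is handed in: the charged pack is out of its bay and parked with its nose touching the guard bar, about 0.1–0.6° off square by its side edges; the bar shows no movement in the camera views, nor does the spare pack in the charger.

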